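# Zero the field probe

## Task

Zero the field probe: with the fingertips, push the aluminium probe carriage fully home against the screening tube, then gently press the large round key on the console right down, let it come up again and withdraw. The carriage must be home before the key is pressed and stay there; leave the other three keys alone, and do not move, lift or tip any of the loose things lying about.

Things in the scene. Friction and masses are not known exactly. Their poses are not given: they have to be found in the camera images.
- stand: probe stand, fixed: white base plate 150 x 280 x 12 mm; origin under its centre on the bench, z up, +y along the plate towards the dark steel screening tube (52 mm across the collar, axis along y 40 mm above the bench), whose collar faces the carriage at y = +60 mm
- carriage (a joint): travel of the aluminium probe carriage on the stand, in m: it slides only along the stand's +y, 0 farthest from the tube, 0.07 fully home against the tube's collar (hard stop). About 3 N slides it; it stays where it is left
- carriage_face (a point): middle of the carriage's flat rear face, the face away from the tube, to be pushed along the stand's +y. The carriage is a block 90 x 90 mm, 36 mm high, its underside 16 mm and its top 52 mm above the bench (a black pad on it reaches 59 mm); this point is 34 mm above the bench, axes as the stand's. Behind the face there is only the base plate, its top 12 mm above the bench
- console: meter console, fixed: low box 160 x 270 x 60 mm with a flat white top 60 mm above the bench and four grey keys in one row along its y axis, 58 mm apart, in any order, 25 mm towards its -x side; origin under its centre on the bench, z up
- zero_key_top (a point): middle of the top of the large round key, 34 mm across; 75 mm above the bench (15 mm above the console's top) when up; axes as the console's, z up
- zero_key (a joint): how far the large round key, 34 mm across, is pressed, in m: 0 up, 0.007 right down at a hard stop; a spring returns it. 2 N starts it, 6 N takes it right down
- zero_bezel: thin white square frame, 50 mm, 2 mm high, around the large round key, 34 mm across, and the key in it; origin under its middle, on the console's top
- small_key_top (a point): middle of the top of the small round key, 16 mm across; 75 mm above the bench (15 mm above the console's top) when up; axes as the console's, z up
- small_key (a joint): how far the small round key, 16 mm across, is pressed, in m: 0 up, 0.007 right down at a hard stop; a spring returns it. 2 N starts it, 6 N takes it right down
- small_bezel: thin white square frame, 50 mm, 2 mm high, around the small round key, 16 mm across, and the key in it; origin under its middle, on the console's top
- square_key_top (a point): middle of the top of the square key, 26 x 26 mm; 75 mm above the bench (15 mm above the console's top) when up; axes as the console's, z up
- square_key (a joint): how far the square key, 26 x 26 mm, is pressed, in m: 0 up, 0.007 right down at a hard stop; a spring returns it. 2 N starts it, 6 N takes it right down
- square_bezel: thin white square frame, 50 mm, 2 mm high, around the square key, 26 x 26 mm, and the key in it; origin under its middle, on the console's top
- bar_key_top (a point): middle of the top of the bar key, 16 x 44 mm (long side along the row); 75 mm above the bench (15 mm above the console's top) when up; axes as the console's, z up
- bar_key (a joint): how far the bar key, 16 x 44 mm (long side along the row), is pressed, in m: 0 up, 0.007 right down at a hard stop; a spring returns it. 2 N starts it, 6 N takes it right down
- bar_bezel: thin white square frame, 50 mm, 2 mm high, around the bar key, 16 x 44 mm (long side along the row), and the key in it; origin under its middle, on the console's top
- adapter: loose brass coaxial adapter, upright, 26 mm across, 36 mm high, standing on the console's top behind the keys (+x side); origin under its centre
- nut: loose dark knurled nut, 22 mm across, 14 mm high, on the stand's base plate beside the tube; origin under its centre
- jar: loose small amber jar, 34 mm across, 55 mm high, between stand and console; origin under its centre
- driver: loose screwdriver lying on the bench towards the back, about 200 mm long; origin under its middle
- tape: loose grey roll of tape lying flat, 90 mm across, 24 mm high, at the right-hand side; origin under its centre
- can: loose steel can, 60 mm across, 75 mm high, at the left-hand side; origin under its centre
- waveguide: loose brass waveguide piece with square flanges, 116 x 42 x 42 mm, towards the back; origin under its middle

How it is judged:
By the outcome, as a careful person would: the job done as asked, in the order asked, and still so for the second after the job is handed in, with the robot touching nothing.
It also fails if it takes over 48 s, if anything falls off the work surface, if the arm or the gripper's body presses on something with over 40 N, if the wrist force passes 120 N, or if a joint passes its speed limit or range.

## Robot

A 7-joint arm with a two-finger parallel gripper is mounted at the origin on the work surface. World frame = base frame: x ahead of the robot, y to its left, z up, the work surface at z = 0. Lengths are in mm, angles in rad, forces in N, time in s.
With the tool pointing down it reaches from about 400 to 875 mm from the base axis. Payload 4.4 kg.
Tool frame: the origin (TCP) lies at the very end of the fingers, on their centre line; the grasp point (between the pads) lies 19 mm behind it; z points along the fingers, y is the line along which they close (so a half turn about z gives the same grasp; the last joint's range is limited). The gripper opens to 85 mm and grips with 20 to 120 N. Pads are 22 mm wide; open, the fingers measure 114 mm over their backs; the gripper's body (76 mm by 85 mm) begins 54 mm behind the grasp point. The pads swing forward as they close: fully open they stand 13 mm farther back than shut.
Start: joints at [-1.321, 0.628, 0.038, 1.517, -0.027, 0.996, -0.02], TCP at [201.851, 617.879, 231.313] pointing down, gripper open.
Joint ranges: [-3.06, 3.06], [-0.37, 2.12], [-1.25, 1.32], [0.18, 2.47], [-1.1, 4.24], [0.23, 1.98], [-2.94, 2.94]. Speed limits (rad/s): [2.57, 2.57, 3.14, 3.14, 3.14, 3.14, 3.14].

## Interface

Orientations are given as [roll, pitch, yaw] about the fixed x, y, z axes, in that order (R = Rz(yaw) Ry(pitch) Rx(roll)).
In Python, from cell import monitor, viewer, workorder gives the robot as it stands.
- The arm moves only by the tool arm_command, never from a script. Its argument "series" is one flat list of numbers, 5 for each row, row after row: the opening in per cent of the stroke, from 0 (shut) to 100 (fully open), then the shift along the tool's x, y, z in cm, then the turn about the tool's z in degrees. In form: [claw, x, y, z, roll, claw, x, y, z, roll, ...]. A call has exactly 5 rows; each row is the pose to reach, as a shift and turn from the pose commanded when the call began, along the tool's axes at that moment; what a row does not reach only later rows make up. A row lasts 1/12 s, in which the tool goes at most 41.7 mm and 7.16 degrees, less where a joint would pass 70% of its speed; a pose out of reach is approached as far as the arm can. A call with a gripper value outside its range is refused whole. The fingers move at their own pace and stop on an object; the grip force is fixed at half the most. Time passes only in rows, so rows that repeat a pose let the fingers close, or fill a call up. It gives the time, the measured TCP pose, the force, the opening and the grip force at its end, in the units of the state.
- monitor.read_state(): the state, without advancing time (a new reading comes with each control period).
- viewer.get_image(name): name is "side" or "top" or "wrist"; returns (picture, depth): 384x512x3 uint8, red, green, blue; 384x512 float32, mm along the optical axis (not along the pixel's ray), 0 where there is no reading.
- viewer.camera_model(name): a dict with "mtx" (3x3 intrinsics, pixels), "R" (3x3) and "t" (3): a world point X has camera coordinates R X + t. Camera axes: x right, y down, z forward; pixel columns grow to the right and rows downward; lengths in mm; the calibration is good to about 2 mm. A picture is of the moment at which its call begins: read the wrist's pose just before it. camera_model takes no time and is no camera call; for the wrist camera it gives the pose at the moment of the call.
- workorder.finish_job(): hands the job in; it is judged then, once.
The state is a dict: "clock": time; "qpos": joint angles; "qd": joint speeds; "tau": joint torques, N m; "eef_pos": TCP position; "tool_rot": TCP orientation; "force": force on the tool from outside, world axes, zero at the start; "torque": the same for the moment, N m; "width": finger opening in mm; "gripper_force": force on a finger pad.
Only numpy, scipy, OpenCV 4.12 (cv2) and the standard library are available. Lean on these libraries where they do the work, as an engineer would, in place of code of your own. Each camera call takes 0.05 s, during which the arm holds its last target. There are 200 camera calls.

## Working session

There is one attempt and no reset: what is moved stays moved. The work goes in short steps, Python scripts to look and compute and a tool call to move; the robot and the scene stay as the last step left them, time stands still between calls to the robot, and variables do not carry over. Pictures are saved under pics/ and viewed, at most 10 in all, crops included, and the job is handed in when it is done.

Besides the shell and the picture viewer there is one more tool, called after ">>>" in YAML: its name, and indented under it one key for each argument. arm_command: Moves the arm, as the interface text tells. Its arguments: {"type":"object","properties":{"series":{"type":"array","items":{"type":"number"}}},"required":["series"]}

```bash
mkdir -p pics
python3 - <<'E'
from cell import monitor, viewer
import cv2,numpy as np
print(monitor.read_state())
for n in("top","side"):
    p,d=viewer.get_image(n); m=viewer.camera_model(n)
    np.savez(f"{n}.npz",p=p,d=d,**m); cv2.imwrite(f"pics/{n}0.png",p[:,:,::-1]); print(n,m)
E
```

```text
{'clock': 0.0, 'qpos': array([-1.32077771,  0.62934556,  0.03843543,  1.5183759 , -0.02700871,
        0.99630344, -0.01997424]), 'qd': array([ 1.46726054e-04, -5.18793457e-04, -5.46725141e-04, -5.50959600e-04,
       -1.76851344e-04, -1.23896092e-03,  3.03690805e-05]), 'tau': array([ 4.78766997e-04, -5.63399756e+01,  1.22675434e+00, -1.93442827e+01,
        1.11549729e-02,  1.02387645e-02,  8.65605529e-06]), 'eef_pos': array([201.65704941, 617.26306363, 230.3868175 ]), 'tool_rot': array([-3.13967818e+00,  1.43099582e-05,  2.82580017e+00]), 'force': array([-0.58362391, -0.49482219, -0.06978796]), 'torque': array([-0.03699781,  0.02686311,  0.02655157]), 'gripper_force': 0.0, 'width': 85.24469535452432}
top {'mtx': array([[372.1306528 ,   0.        , 259.4678764 ],
       [  0.        , 372.1306528 , 192.96275547],
       [  0.        ,   0.        ,   1.        ]]), 'R': array([[-0.02352643, -0.99972134,  0.00193392],
       [-0.98977923,  0.02302021, -0.14073785],
       [ 0.14065411, -0.00522521, -0.99004501]]), 't': array([   3.20124701,  578.53774288, 1253.07734601])}
side {'mtx': array([[484.78006183,   0.        , 248.5659002 ],
       [  0.        , 484.78006183, 190.73221335],
       [  0.        ,   0.        ,   1.        ]]), 'R': array([[ 0.914991  , -0.40340106, -0.0076849 ],
       [-0.26301634, -0.58191145, -0.76954627],
       [ 0.30596384,  0.70614917, -0.63854481]]), 't': array([-514.60839545,  216.87396408, 1394.98182503])}
```

View pics/top0.png

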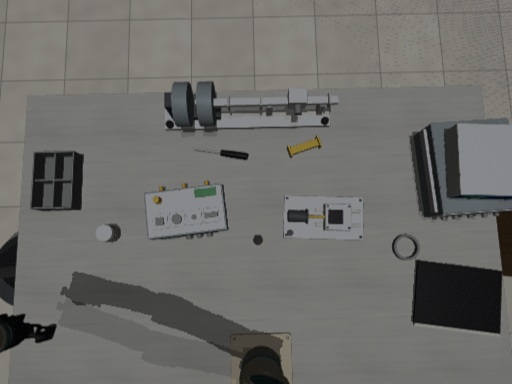

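View pics/side0.png

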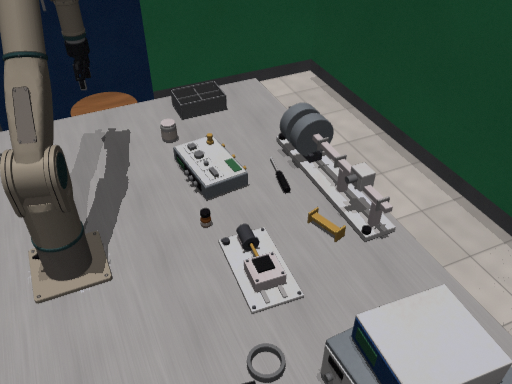

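The top view shows the console around (186,211), with its keys from left to right: square (158,221), large round (176,218), small (194,217), bar (210,214). The stand is at (322,217), with the tube on the left and the carriage at (338,217). The side view agrees. Next I measure the stand plate, the carriage and the keys.

```bash
cat > h.py <<'E'
import numpy as np,cv2
def ray(m,uv,z):
    uv=np.atleast_2d(np.asarray(uv,float)); d=np.c_[uv,np.ones(len(uv))]@np.linalg.inv(m["mtx"]).T@m["R"]
    c=-m["R"].T@m["t"]; return c+d*((z-c[2])/d[:,2])[:,None]
def proj(m,X):
    p=(np.atleast_2d(X)@m["R"].T+m["t"])@m["mtx"].T; return p[:,:2]/p[:,2:]
def rect(m,mask,z):
    c=max(cv2.findContours(mask.astype(np.uint8),0,2)[0],key=cv2.contourArea)[:,0]
    return cv2.minAreaRect(ray(m,c,z)[:,:2].astype(np.float32))
E
python3 - <<'E'
from h import *
for n in("top","side"):
    m=np.load(n+".npz"); p=m["p"].astype(int)
    for nm,box,z,b in([("stand",(275,190,372,246),12,150),("console",(138,178,234,246),60,150)] if n=="top" else [("stand",(210,220,310,315),12,170),("console",(165,130,255,200),60,170)]):
        x0,y0,x1,y1=box; k=np.zeros(p.shape[:2],np.uint8); k[y0:y1,x0:x1]=p[y0:y1,x0:x1].min(2)>b
        k=cv2.morphologyEx(k,cv2.MORPH_CLOSE,np.ones((3,3)))
        print(n,nm,rect(m,k,z))
    for nm,uv,z in [("large",(176,218),75),("car",(338,217),55)] if n=="top" else [("large",(199,155),75),("car",(265,268),55)]: print(nm,ray(m,uv,z))
m=np.load("top.npz");p=m["p"]
a=cv2.resize(p[180:245,140:235],None,fx=6,fy=6,interpolation=2);b=cv2.resize(p[190:245,275:370],None,fx=6,fy=6,interpolation=2)
cv2.imwrite("pics/c1.png",np.vstack([a,b])[:600,:,::-1])
E
```

```text
Traceback (most recent call last):
  File "h.py", line 8, in rect
    c=max(cv2.findContours(mask.astype(np.uint8),0,2)[0],key=cv2.contourArea)[:,0]
      ~~~^^^^^^^^^^^^^^^^^^^^^^^^^^^^^^^^^^^^^^^^^^^^^^^^^^^^^^^^^^^^^^^^^^^^
ValueError: max() iterable argument is empty
```

Run:
```python
from h import *
for n in("top","side"):
    m=np.load(n+".npz"); p=m["p"]
    for nm,box,z in([("stand",(275,190,372,246),12),("console",(138,178,234,246),60)] if n=="top" else [("stand",(210,220,310,315),12),("console",(165,130,255,200),60)]):
        x0,y0,x1,y1=box; g=p.min(2)[y0:y1,x0:x1]; bg=np.percentile(g,[5,25,50,75,95]); print(bg, p[y0+2,x0+2])
        t,b=cv2.threshold(np.ascontiguousarray(g),0,1,cv2.THRESH_OTSU)
        k=np.zeros(p.shape[:2],np.uint8); k[y0:y1,x0:x1]=b
        k=cv2.morphologyEx(k,cv2.MORPH_CLOSE,np.ones((3,3)))
        print(n,nm,t,rect(m,k,z))
    for nm,uv,z in [("large",(176,218),75),("car",(338,217),55)] if n=="top" else [("large",(199,155),75),("car",(265,268),55)]: print(nm,ray(m,uv,z))
m=np.load("top.npz");p=m["p"]
a=cv2.resize(p[180:235,140:235],None,fx=6,fy=6,interpolation=2);b=cv2.resize(p[193:245,275:370],None,fx=6,fy=5,interpolation=2)
cv2.imwrite("pics/c1.png",np.vstack([a,b])[:600,:,::-1])
```

```text
[ 42. 113. 116. 135. 136.] [115 115 112]
top stand 84.0 ((491.0361633300781, -234.1003875732422), (343.1046142578125, 194.013671875), 88.65216064453125)
[ 59. 113. 116. 135. 136.] [117 117 115]
top console 96.0 ((519.4173583984375, 244.70968627929688), (329.23858642578125, 228.5685577392578), 88.6722412109375)
large [[495.39050395 271.4846926   75.        ]]
car [[ 487.48135408 -275.96236508   55.        ]]
[ 47.   147.   150.   172.25 190.  ] [105 104 102]
side stand 108.0 ((500.9739685058594, -221.42298889160156), (353.7046813964844, 307.33990478515625), 65.7384262084961)
[ 44.   107.75 149.   152.   190.  ] [75 71 70]
side console 107.0 ((510.3904724121094, 238.0178680419922), (401.2387390136719, 325.8304443359375), 65.71405792236328)
large [[491.52935271 264.69925669  75.        ]]
car [[ 488.07773489 -279.88571609   55.        ]]
```

View pics/c1.png

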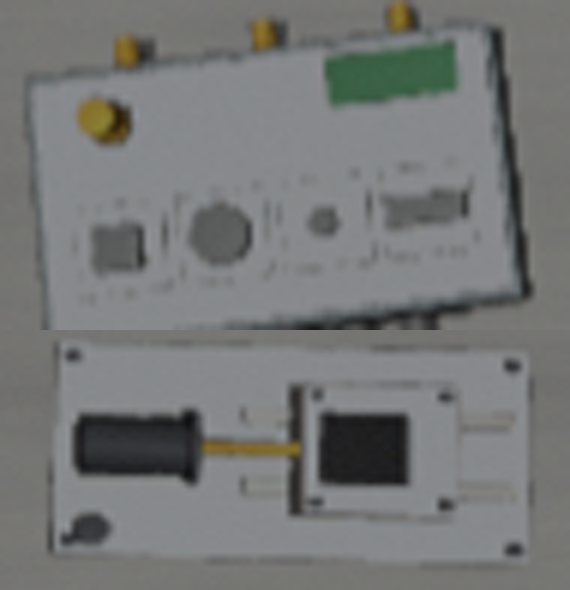

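The crop shows the large round key at about (176.7,218.8), second from the left. The carriage's rear face is at about u=351 and the tube collar at about u=308, so roughly 50 mm of travel remains. I'll refine this with tighter thresholds.

Run:
```python
from h import *
def blob(m,p,box,cond,z,nm):
    x0,y0,x1,y1=box; k=np.zeros(p.shape[:2],np.uint8); k[y0:y1,x0:x1]=cond[y0:y1,x0:x1]
    k=cv2.morphologyEx(k,cv2.MORPH_OPEN,np.ones((2,2))); r=rect(m,k,z); print(nm,np.round(np.r_[r[0],r[1],r[2]],1)); return r
T=np.load("top.npz");p=cv2.GaussianBlur(T["p"],(3,3),0).min(2)
blob(T,p,(275,190,372,246),p>126,12,"stand top")
blob(T,p,(138,178,234,246),p>126,60,"console top")
blob(T,p,(169,210,184,228),p<118,75,"large key top")
S=np.load("side.npz");q=cv2.GaussianBlur(S["p"],(3,3),0).min(2)
blob(S,q,(210,220,310,315),q>162,12,"stand side")
blob(S,q,(165,130,255,200),q>162,60,"console side")
d=T["d"]
# carriage from depth: points by height in the stand area
v,u=np.mgrid[192:245,276:370]; D=d[192:245,276:370]
P=np.stack([(u-T["mtx"][0,2])*D/T["mtx"][0,0],(v-T["mtx"][1,2])*D/T["mtx"][1,1],D],-1).reshape(-1,3)
W=(P-T["t"])@T["R"]; W=W[(D.ravel()>0)]
c=W[(W[:,2]>47)&(W[:,2]<64)&(W[:,1]<-200)]
r=cv2.minAreaRect(c[:,:2].astype(np.float32)); print("carriage depth",r,len(c),np.median(c[:,2]),np.percentile(c[:,1],[1,99]))
v,u=np.mgrid[180:240,140:232]; D=d[180:240,140:232]
P=np.stack([(u-T["mtx"][0,2])*D/T["mtx"][0,0],(v-T["mtx"][1,2])*D/T["mtx"][1,1],D],-1).reshape(-1,3); W=(P-T["t"])@T["R"]
c=W[(W[:,2]>69)&(W[:,2]<80)&(np.hypot(W[:,0]-494,W[:,1]-268)<27)]; print("key depth",c.mean(0),np.ptp(c,axis=0),len(c))
```

```text
stand top [ 487.9 -235.7  275.5  149.8   87.1]
console top [517.9 242.3 144.2 255.1   6. ]
large key top [490.3 266.4  38.5  32.7  44.6]
stand side [ 493.6 -233.2  277.2  147.7   87. ]
console side [522.8 247.9 146.7 259.3   5.9]
carriage depth ((491.81298828125, -264.1838684082031), (116.8947982788086, 89.5557861328125), 88.23273468017578) 678 52.678797256912574 [-321.93157193 -231.38680312]
key depth [494.3860979  271.02296832  74.16932391] [30.4097741  33.19817803  9.86143765] 79
```

Both views agree. The stand is at about (490,-234.5) with yaw -2.9°. The carriage's rear face is at y≈-322, about 57 mm short of home. The key is at about (493,270,75), which fits the console pose (yaw +6°). I'll move there by way of the console and close the fingers.

>>> arm_command:
  series: [0,-3,-2,0,0,0,-7,-4.4,0,0,0,-10.5,-6.5,0,0,0,-14,-8.7,0,0,0,-17.6,-10.9,0,0]

```text
clock: 0.52
eef_pos: [333.2, 461.0, 230.9]
tool_rot: [-3.141, -0.0, 2.826]
force: [1.3, -0.1, 0.4]
width: 25.9
gripper_force: 0.0
```

>>> arm_command:
  series: [0,-3.5,-2.2,0,0,0,-7,-4.4,0,0,0,-10.5,-6.5,0,0,0,-14,-8.7,0,0,0,-17.6,-10.9,0,0]

```text
clock: 0.93
eef_pos: [466.2, 303.2, 231.1]
tool_rot: [-3.141, -0.001, 2.826]
force: [0.3, 0.9, 0.1]
width: -0.2
gripper_force: 0.0
```

Run:
```python
from cell import monitor, viewer
from h import *
s=monitor.read_state(); m=viewer.camera_model("wrist"); p,d=viewer.get_image("wrist")
np.savez("w1.npz",p=p,d=d,**m); cv2.imwrite("pics/w1.png",p[:,:,::-1]); print(s["eef_pos"],-m["R"].T@m["t"],proj(m,[[493,270,75],s["eef_pos"]]))
```

```text
[466.24108576 303.22621356 231.08955722] [390.42864476 328.23466918 373.79591115] [[233.56443878 206.16818883]
 [257.06694069 252.95102028]]
```

View pics/w1.png

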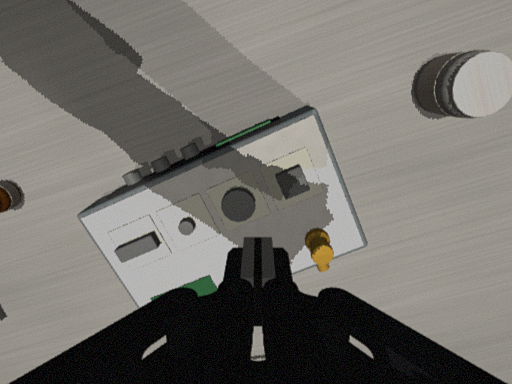

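The wrist view shows the large round key at (238,205), within about 3 mm of the prediction. The can is at the right and the adapter at (318,245). Next I move behind the carriage.

>>> arm_command:
  series: [0,-1.1,-3.1,0,0,0,-2.2,-6.3,0,0,0,-3.4,-9.4,0,0,0,-4.5,-12.6,0,0,0,-5.6,-15.7,0,0]

```text
clock: 1.4
eef_pos: [469.5, 136.8, 231.1]
tool_rot: [-3.141, -0.001, 2.826]
force: [0.9, 0.3, 0.1]
width: -0.2
gripper_force: 0.0
```

>>> arm_command:
  series: [0,-1.1,-3.1,0,0,0,-2.2,-6.3,0,0,0,-3.4,-9.4,0,0,0,-4.5,-12.6,0,0,0,-5.6,-15.7,0,0]

```text
clock: 1.82
eef_pos: [474.0, -29.7, 231.2]
tool_rot: [-3.141, -0.0, 2.826]
force: [1.3, -0.1, 0.5]
width: -0.2
gripper_force: 0.0
```

>>> arm_command:
  series: [0,-1.1,-3.1,0,0,0,-2.2,-6.3,0,0,0,-3.4,-9.4,0,0,0,-4.5,-12.6,0,0,0,-5.6,-15.7,0,0]

```text
clock: 2.23
eef_pos: [478.6, -196.3, 231.1]
tool_rot: [-3.142, -0.001, 2.826]
force: [0.4, 0.4, -0.7]
width: -0.0
gripper_force: 0.0
```

>>> arm_command:
  series: [0,-1.1,-3.1,0,0,0,-2.2,-6.3,0,0,0,-3.4,-9.4,0,0,0,-4.5,-12.6,0,0,0,-5.6,-15.7,0,0]

```text
clock: 2.65
eef_pos: [483.1, -362.9, 230.9]
tool_rot: [3.141, -0.001, 2.826]
force: [0.8, 0.6, 0.1]
width: 0.3
gripper_force: 0.0
```

>>> arm_command:
  series: [0,0,0,0,5,0,0,0,0,10,0,0,0,0,15,0,0,0,0,20,0,0,0,0,25]

```text
clock: 3.07
eef_pos: [483.3, -361.1, 230.8]
tool_rot: [-3.142, -0.001, 2.385]
force: [0.5, -0.2, 0.9]
width: -0.0
gripper_force: 0.0
```

>>> arm_command:
  series: [0,0,0,0,5,0,0,0,0,10,0,0,0,0,15,0,0,0,0,20,0,0,0,0,25]

```text
clock: 3.48
eef_pos: [483.4, -361.0, 230.8]
tool_rot: [-3.141, -0.001, 1.949]
force: [-0.5, 0.1, -0.1]
width: 0.5
gripper_force: 0.0
```

>>> arm_command:
  series: [0,0,0,0,5,0,0,0,0,10,0,0,0,0,15,0,0,0,0,20,0,0,0,0,25]

```text
clock: 3.9
eef_pos: [483.5, -360.9, 230.9]
tool_rot: [-3.141, -0.001, 1.513]
force: [-0.3, 0.1, -0.1]
width: 0.3
gripper_force: 0.0
```

Run:
```python
from cell import monitor, viewer
from h import *
s=monitor.read_state(); m=viewer.camera_model("wrist"); p,d=viewer.get_image("wrist")
np.savez("w2.npz",p=p,d=d,**m); cv2.imwrite("pics/w2.png",p[:,:,::-1]); print(proj(m,[[484.5,-322,52],[529,-324,52],[440,-320,52],[484,-361,12]]))
m=np.load("w1.npz"); print(ray(m,[238,205],75))
```

```text
[[255.99910281 126.59143089]
 [301.68842548 125.97330913]
 [210.36954278 127.20874412]
 [257.77998186 156.85924869]]
[[493.19229319 274.53520067  75.        ]]
```

View pics/w2.png

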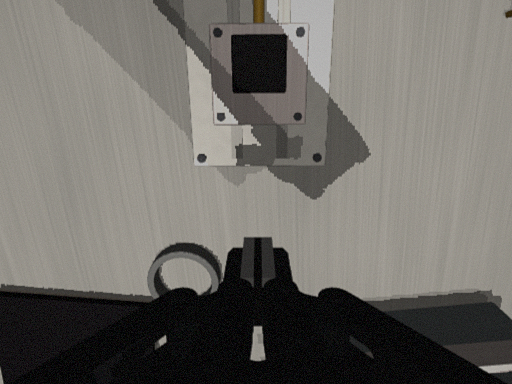

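The wrist view shows the carriage's rear edge at v≈124, spanning u 211–306. That puts the rear face at about y=-320, centred within 2.5 mm. The way down behind it is clear and the tape ring is well off, so I descend.

>>> arm_command:
  series: [0,0,0,3,0,0,0,0.1,6,0,0,0,0.1,9,0,0,0,0.2,12,0,0,0,0.2,15,0]

```text
clock: 4.37
eef_pos: [485.7, -361.1, 79.8]
tool_rot: [3.141, -0.0, 1.519]
force: [-0.3, -0.3, 0.1]
width: 0.3
gripper_force: 0.0
```

>>> arm_command:
  series: [0,0,0,1.5,0,0,0,0,3,0,0,0,0,4.2,0,0,0,0,5,0,0,0,0,5,0]

```text
clock: 4.78
eef_pos: [484.7, -360.8, 29.7]
tool_rot: [-3.139, -0.002, 1.518]
force: [0.2, -0.1, 0.8]
width: 0.2
gripper_force: 0.0
```

>>> arm_command:
  series: [0,0.5,0,0,0,0,1,0,0,0,0,1.5,0,0,0,0,2,0,0,0,0,2.3,0,0,0]

```text
clock: 5.2
eef_pos: [487.3, -337.4, 31.9]
tool_rot: [3.141, -0.0, 1.518]
force: [1.0, 0.9, 0.6]
width: -0.2
gripper_force: 0.0
```

>>> arm_command:
  series: [0,0.4,0,0,0,0,0.8,0,0,0,0,1.2,0,0,0,0,1.6,0,0,0,0,2,0,0,0]

```text
clock: 5.62
eef_pos: [487.9, -319.5, 31.6]
tool_rot: [3.141, 0.002, 1.516]
force: [0.5, -3.0, 1.7]
width: 0.3
gripper_force: 1.5
```

>>> arm_command:
  series: [0,0.4,0,0,0,0,0.8,0,0,0,0,1.2,0,0,0,0,1.6,0,0,0,0,2,0,0,0]

```text
clock: 6.03
eef_pos: [489.0, -298.4, 31.4]
tool_rot: [3.141, 0.0, 1.517]
force: [-0.3, -3.1, 2.7]
width: -0.1
gripper_force: 1.4
```

>>> arm_command:
  series: [0,0.3,0,0,0,0,0.6,0,0,0,0,0.9,0,0,0,0,1.2,0,0,0,0,1.5,0,0,0]

```text
clock: 6.45
eef_pos: [489.7, -283.5, 31.3]
tool_rot: [3.141, 0.0, 1.517]
force: [0.5, -2.0, 1.7]
width: 0.1
gripper_force: 1.4
```

>>> arm_command:
  series: [0,0.1,0,0,0,0,0.2,0,0,0,0,0.3,0,0,0,0,0.4,0,0,0,0,0.5,0,0,0]

```text
clock: 6.87
eef_pos: [490.0, -278.7, 31.2]
tool_rot: [3.142, 0.0, 1.517]
force: [0.5, -2.6, 0.4]
width: 0.1
gripper_force: 1.3
```

>>> arm_command:
  series: [0,0.1,0,0,0,0,0.2,0,0,0,0,0.3,0,0,0,0,0.4,0,0,0,0,0.4,0,0,0]

```text
clock: 7.28
eef_pos: [490.2, -274.3, 31.2]
tool_rot: [-3.141, -0.0, 1.517]
force: [0.5, -1.4, -0.0]
width: -0.1
gripper_force: 0.9
```

>>> arm_command:
  series: [0,0.1,0,0,0,0,0.2,0,0,0,0,0.3,0,0,0,0,0.4,0,0,0,0,0.4,0,0,0]

```text
clock: 7.7
eef_pos: [490.3, -272.8, 31.3]
tool_rot: [3.141, 0.003, 1.516]
force: [1.6, -6.9, -3.7]
width: 0.3
gripper_force: 3.2
```

>>> arm_command:
  series: [0,0.1,0,0,0,0,0.2,0,0,0,0,0.3,0,0,0,0,0.3,0,0,0,0,0.3,0,0,0]

```text
clock: 8.12
eef_pos: [490.3, -272.8, 31.4]
tool_rot: [3.14, 0.008, 1.514]
force: [0.4, -10.9, -4.6]
width: 0.5
gripper_force: 5.7
```

It has hit the hard stop: no further motion, and the force rose to 11 N. I back off, lift and check.

>>> arm_command:
  series: [0,-0.4,0,0,0,0,-1,0,0,0,0,-2,0,0,0,0,-3,0,0,0,0,-4,0,0,0]

```text
clock: 8.53
eef_pos: [488.1, -308.2, 31.2]
tool_rot: [-3.141, -0.001, 1.517]
force: [-0.9, 0.3, -0.1]
width: -0.0
gripper_force: 0.0
```

>>> arm_command:
  series: [0,0,0,-3,0,0,0,0,-6,0,0,0,0,-9,0,0,0,0,-12,0,0,0,0,-15,0]

```text
clock: 8.95
eef_pos: [487.7, -308.3, 182.7]
tool_rot: [-3.141, -0.0, 1.516]
force: [0.7, 0.8, -0.8]
width: 0.2
gripper_force: 0.0
```

Run:
```python
from cell import monitor, viewer
from h import *
s=monitor.read_state(); print(s["eef_pos"],s["tool_rot"],s["force"])
p,d=viewer.get_image("side")
a=cv2.resize(p[215:315,195:325],None,fx=4,fy=4,interpolation=2); cv2.imwrite("pics/s2.png",a[:,:,::-1])
```

```text
[ 487.71644379 -308.29258372  182.74473291] [-3.14088291e+00 -2.30317386e-04  1.51591587e+00] [ 0.70477956  0.78300917 -0.83333015]
```

View pics/s2.png

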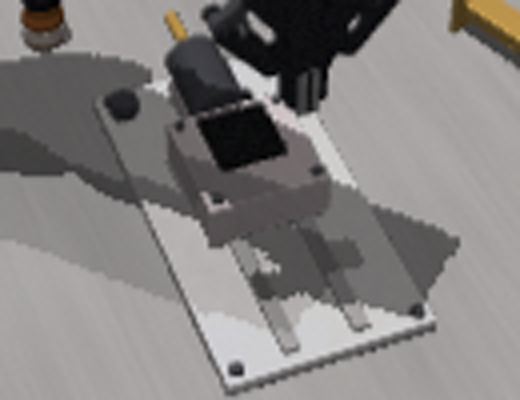

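The carriage now sits against the collar, and the nut beside the tube is undisturbed. I move over the key.

>>> arm_command:
  series: [0,2.9,-0.1,0,0,0,5.8,-0.2,0,0,0,8.7,-0.4,0,0,0,11.6,-0.5,0,0,0,14.5,-0.6,0,0]

```text
clock: 9.42
eef_pos: [489.8, -161.9, 181.3]
tool_rot: [-3.141, -0.0, 1.516]
force: [0.5, -0.2, 0.6]
width: -0.2
gripper_force: 0.0
```

>>> arm_command:
  series: [0,2.9,-0.1,0,0,0,5.8,-0.2,0,0,0,8.7,-0.4,0,0,0,11.6,-0.5,0,0,0,14.5,-0.7,0,0]

```text
clock: 9.83
eef_pos: [491.1, -16.6, 181.3]
tool_rot: [-3.142, -0.0, 1.516]
force: [1.0, -0.4, -0.4]
width: 0.1
gripper_force: 0.0
```

>>> arm_command:
  series: [0,2.9,-0.1,0,0,0,5.8,-0.2,0,0,0,8.7,-0.4,0,0,0,11.6,-0.5,0,0,0,14.5,-0.6,0,0]

```text
clock: 10.25
eef_pos: [492.9, 128.6, 181.3]
tool_rot: [-3.141, 0.0, 1.516]
force: [-0.2, -0.1, -0.4]
width: -0.1
gripper_force: 0.0
```

>>> arm_command:
  series: [0,2.9,-0.1,0,0,0,5.8,-0.2,0,0,0,8.7,-0.4,0,0,0,11.6,-0.5,0,0,0,14.5,-0.7,0,0]

```text
clock: 10.67
eef_pos: [494.0, 273.8, 181.2]
tool_rot: [-3.141, 0.0, 1.516]
force: [0.1, -0.5, -0.2]
width: -0.4
gripper_force: 0.0
```

Run:
```python
from cell import monitor, viewer
from h import *
m=viewer.camera_model("wrist"); p,d=viewer.get_image("wrist"); s=monitor.read_state(); print(s["eef_pos"],s["tool_rot"])
np.savez("w3.npz",p=p,d=d,**m); print(proj(m,[[493.5,272,75]])); cv2.imwrite("pics/w3.png",p[:,:,::-1])
```

```text
[493.03381367 281.99130216 180.73712237] [-3.14108834 -0.00509483  1.52456184]
[[256.63188984 189.48004139]]
```

View pics/w3.png

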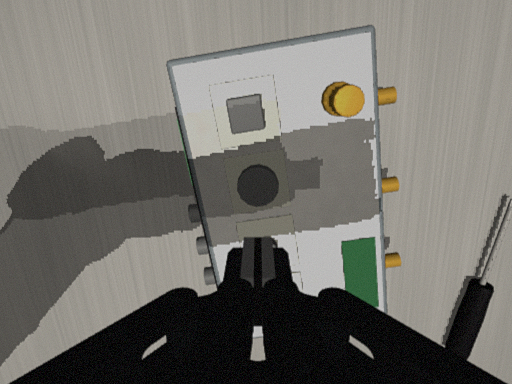

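The large key is centred at about (258,185), with the square key at (245,113) and the adapter at (345,100).

Run:
```python
from cell import monitor, viewer
from h import *
m=np.load("w3.npz"); print(ray(m,[258,185],75))
k=np.zeros((384,512),np.uint8);k[155:215,228:290]=(cv2.GaussianBlur(m["p"],(3,3),0).min(2)<55)[155:215,228:290]
c=max(cv2.findContours(k,0,2)[0],key=cv2.contourArea);print(cv2.minEnclosingCircle(c))
p,d=viewer.get_image("wrist"); m=viewer.camera_model("wrist"); s=monitor.read_state(); print(s["eef_pos"],s["tool_rot"])
k=np.zeros((384,512),np.uint8);k[150:232,228:290]=(cv2.GaussianBlur(p,(3,3),0).min(2)<55)[150:232,228:290]
c=max(cv2.findContours(k,0,2)[0],key=cv2.contourArea);r=cv2.minEnclosingCircle(c);print(r,ray(m,[r[0]],75))
```

```text
[[494.80073518 275.70499532  75.        ]]
((257.4240417480469, 184.9303741455078), 20.989721298217773)
[492.94719258 278.95054271 180.62307923] [-3.14074637e+00 -3.06295221e-03  1.52479433e+00]
((258.97296142578125, 195.1081085205078), 20.704893112182617) [[494.08732601 272.85248459  75.        ]]
```

>>> arm_command:
  series: [0,-0.3,0.1,2,0,0,-0.6,0.1,4,0,0,-0.6,0.1,6,0,0,-0.6,0.1,8,0,0,-0.6,0.1,8.5,0]

```text
clock: 11.18
eef_pos: [492.9, 265.1, 93.6]
tool_rot: [-3.137, 0.003, 1.516]
force: [-0.3, 1.0, -0.9]
width: -0.0
gripper_force: 0.0
```

>>> arm_command:
  series: [0,0,0,0,0,0,0,0,0,0,0,0,0,0,0,0,0,0,0,0,0,0,0,0,0]

```text
clock: 11.6
eef_pos: [495.0, 267.1, 97.3]
tool_rot: [3.14, -0.001, 1.517]
force: [0.3, -0.1, -1.0]
width: 0.0
gripper_force: 0.0
```

>>> arm_command:
  series: [0,0.3,0,0.4,0,0,0.5,0,0.8,0,0,0.5,0,1.2,0,0,0.5,0,1.4,0,0,0.5,0,1.4,0]

```text
clock: 12.02
eef_pos: [494.1, 271.7, 81.5]
tool_rot: [-3.14, 0.001, 1.517]
force: [-0.1, 0.3, 0.6]
width: -0.1
gripper_force: 0.0
```

Run:
```python
from cell import monitor, viewer
from h import *
p,d=viewer.get_image("wrist"); m=viewer.camera_model("wrist"); s=monitor.read_state(); print(s["eef_pos"],s["force"])
print(proj(m,[[494,272.5,75]])); cv2.imwrite("pics/w4.png",p[:,:,::-1])
```

```text
[494.36514024 271.60148282  81.81275389] [1.04504041 0.27025842 0.8546709 ]
[[256.12108453 245.37773301]]
```

View pics/w4.png

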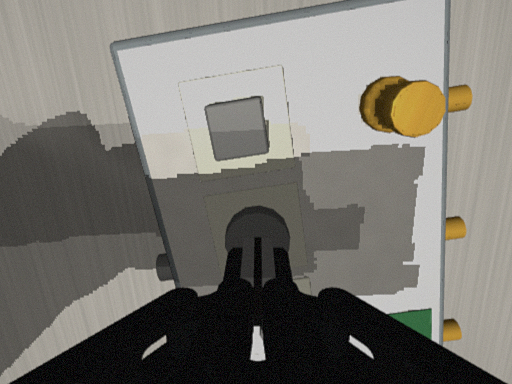

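The fingertip is over the front half of the large key, whose centre is at about (257,238). The remaining error is about 3 mm, so I shift by that and press slowly.

>>> arm_command:
  series: [0,0.2,0,0,0,0,0.3,0,0.2,0,0,0.3,0,0.4,0,0,0.3,0,0.6,0,0,0.3,0,0.7,0]

```text
clock: 12.48
eef_pos: [494.7, 274.8, 75.0]
tool_rot: [-3.141, 0.0, 1.517]
force: [-0.3, 0.8, 1.2]
width: -0.0
gripper_force: 0.9
```

>>> arm_command:
  series: [0,0,0,0.1,0,0,0,0,0.2,0,0,0,0,0.3,0,0,0,0,0.4,0,0,0,0,0.4,0]

```text
clock: 12.9
eef_pos: [494.7, 274.8, 71.3]
tool_rot: [-3.141, -0.0, 1.517]
force: [-1.3, -0.9, 3.7]
width: 0.2
gripper_force: 1.9
```

>>> arm_command:
  series: [0,0,0,0.1,0,0,0,0,0.2,0,0,0,0,0.3,0,0,0,0,0.4,0,0,0,0,0.5,0]

```text
clock: 13.32
eef_pos: [494.8, 274.8, 67.8]
tool_rot: [-3.141, -0.001, 1.517]
force: [-6.5, -2.1, 27.4]
width: 0.1
gripper_force: 13.5
```

It is right down: about 7 mm of travel, with the force jump of the stop. I release it and withdraw.

>>> arm_command:
  series: [0,0,0,-0.4,0,0,0,0,-0.8,0,0,0,0,-1.4,0,0,0,0,-2.2,0,0,0,0,-3.5,0]

```text
clock: 13.73
eef_pos: [494.5, 274.5, 101.0]
tool_rot: [-3.141, 0.001, 1.517]
force: [-0.8, 0.1, 0.7]
width: -0.1
gripper_force: 0.0
```

>>> arm_command:
  series: [0,0,0,-3,0,0,0,0,-6,0,0,0,0,-9,0,0,0,0,-12,0,0,0,0,-12,0]

```text
clock: 14.15
eef_pos: [498.6, 275.8, 227.2]
tool_rot: [3.132, -0.005, 1.516]
force: [0.4, -1.1, 0.2]
width: 0.1
gripper_force: 0.0
```

>>> arm_command:
  series: [0,0,0,0,0,0,0,0,0,0,0,0,0,0,0,0,0,0,0,0,0,0,0,0,0]

```text
clock: 14.57
eef_pos: [494.3, 274.5, 220.2]
tool_rot: [-3.14, 0.001, 1.517]
force: [0.4, -0.1, -0.5]
width: -0.1
gripper_force: 0.0
```

Run:
```python
from cell import monitor, viewer
from h import *
p,d=viewer.get_image("side"); s=monitor.read_state(); print(s["eef_pos"],s["force"],s["clock"])
cv2.imwrite("pics/s3.png",p[:,:,::-1])
```

```text
[494.47168109 274.58175688 220.41563547] [-0.89530984  0.07202372  0.29010304] 14.6167
```

View pics/s3.png

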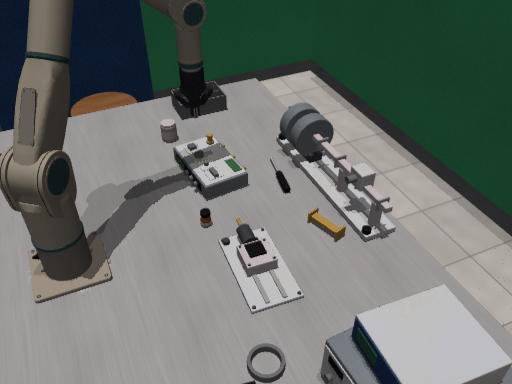

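The carriage is home at (256,252), the loose things are all where they were, and the gripper is clear above the console.

```bash
python3 -c "
from cell import workorder; print(workorder.finish_job())"
```

```text
the job is handed in; nothing more can be done
None
```

The job is handed in after about 15 s: the carriage was pushed home against the tube, then the large round key was pressed right down (peak about 27 N, more than the 6 N it needs) and released, and in the last picture the carriage and loose things looked undisturbed.

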